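Slide a tray of stood-up sleeves into the dust cabinet

ROBOT

A 6-joint arm with a two-finger parallel gripper is mounted at the origin on a cart in front of the work surface, level with it; the furniture and walls round the work are solid. World frame = base frame: x ahead of the robot, y to its left, z up, the work surface at z = 0. Lengths are in mm, angles in rad, forces in N, time in s.
With the tool pointing down it reaches from about 275 to 750 mm from the base axis. Payload 10.2 kg.
Tool frame: the origin (TCP) lies at the centre of the arm's flange, where the gripper is bolted on; the fingertips stand 173 mm ahead of it and the grasp point (between the pads) lies 155 mm ahead of it; z points along the fingers, y is the line along which they close (so a half turn about z gives the same grasp; the last joint's range is limited). The gripper opens to 85 mm and grips with 20 to 120 N. Pads are 22 mm wide; open, the fingers measure 114 mm over their backs; the gripper's body (76 mm by 85 mm) begins 54 mm behind the grasp point. The pads swing forward as they close: fully open they stand 13 mm farther back than shut.
Start: joints at [-1.538, 0.313, 1.498, -0, 1.331, -0.223], TCP at [132.822, -507.928, 404.694] pointing down, gripper open.
Joint ranges: [-2.94, 2.94], [-0.97, 2.17], [0.19, 2.56], [-1.23, 4.37], [0.02, 3.11], [-2.88, 2.88]. Speed limits (rad/s): [2.39, 2.39, 3.01, 3.14, 3.14, 3.14].

INTERFACE

Orientations are given as a unit quaternion [w, x, y, z].
In Python, from rig import ctrl gives the robot as it stands.
- The arm moves only by the shell command python3 steer.py [OPENING] [FORCE], which reads ROWS from standard input. ROWS is a JSON list of rows, 1 to 8 of them, each an object with the fields trans (a list: dx, dy, dz in mm), turn_vec (a list: a rotation vector rx, ry, rz in rad); a field left out counts as zero; each row is the pose to reach, as a shift and turn from the pose commanded when the command began, along the tool's axes at that moment; what a row does not reach only later rows make up. A row lasts 1/10 s, in which the tool goes at most 50 mm and 0.15 rad, less where a joint would pass 70% of its speed; a pose out of reach is approached as far as the arm can. OPENING is the opening from 0.0 (shut) to 1.0 (fully open), set as the command begins (- or left out keeps the last). The fingers move at their own pace and stop on an object; FORCE is the grip in N (left out, the last holds). Time passes only in rows, so rows that do not move let the fingers close. It prints the time, the measured TCP pose, the force, the opening and the grip force at its end. Input that does not fit is refused with a message, and nothing moves.
- ctrl.sense(): the state, without advancing time (a new reading comes with each control period).
- ctrl.capture(name): name is "scene" or "top"; returns the picture (480x640x3 uint8, red, green, blue); there is no depth.
- ctrl.calibration(name): a dict with "fx", "fy", "cx", "cy" (pixels), "position" and "attitude" of the camera in the world. Camera axes: x right, y down, z forward; pixel columns grow to the right and rows downward; lengths in mm; the calibration is good to about 2 mm. A picture is of the moment at which its call begins. calibration takes no time and is no camera call.
- ctrl.finish_job(): hands the job in; it is judged then, once.
The state is a dict: "time_s": time; "joints": joint angles; "dq": joint speeds; "tau": joint torques, N m; "eef_pos": TCP position; "ee_rot": TCP orientation; "force": force on the tool from outside, world axes, zero at the start; "wrist_torque": the same for the moment, N m; "grip_width": opening from 0.0 (shut) to 1.0 (fully open); "grip_force": force on a finger pad.
Only numpy, scipy, OpenCV 4.12 (cv2) and the standard library are available. Lean on these libraries where they do the work, as an engineer would, in place of code of your own. Each camera call takes 0.05 s, during which the arm holds its last target. There are 200 camera calls.

TASK

Put the lapped sleeves away out of the dust: lift the sash of the small clear cabinet (there is a bar on its top edge), slide the open tray with the three black sleeves along the bench, without lifting it, through the mouth and fully home against the rubber strip at the back, then lower the sash gently until it is fully shut. The sleeves stand loose on end and must stay standing, so push the tray lightly, never with more than 15 newtons, and leave the other things on the bench where they are.

Things in the scene. Friction and masses are not known exactly. Their poses are not given: they have to be found in the camera images.
- cabinet: Fixed dust cabinet: clear hood in an aluminium frame, 236 mm wide over its posts, 124 mm deep, roof 156 mm high, no floor (things slide in on the bench). Origin on the bench at the middle of the mouth, in the plane of the sash; x points inward through the mouth, y to the left of someone facing it, z up. The mouth is 200 mm wide between the posts.
- post_left (a point): Top of the left channel post of the sash (268 mm above the bench). The post stands on the bench, 24 mm deep (12 mm each side of the sash plane) and 18 mm wide.
- post_right (a point): Top of the right channel post of the sash, the same as the left one.
- guide_throat (a point): On the bench inside the cabinet, 52 mm in from the sash plane, midway between two thin guide fences 16 mm high. They flare in from 188 mm apart just inside the mouth (16 mm in) to 136 mm apart here and run on straight to the back.
- buffer_face (a point): Middle of the face of the black rubber buffer strip across the back, when untouched: 94 mm in from the sash plane. The strip is 100 mm long, 5 to 23 mm above the bench, and gives about 1 mm per newton. A tray that just touches it squarely has its centre 54 mm inside the sash plane and its outer long wall 14 mm inside.
- nut_tray_corner (a point): Roughly the nearest top corner of the white tray of nuts (its rim may reach 30 mm further) that overhangs the far side of the space in front of the mouth, 158 to 202 mm above the bench, on a carton whose near corner stands below it at x = 0.65, y = -0.25; fixed, keep the hand clear of both.
- crate_corner (a point): Roughly the nearest top corner of the big blue crate of black sleeves to the left of the space in front of the mouth, some 110 to 150 mm high; fixed, keep the hand clear of it.
- sash (a joint): Height of the sash above its shut position: 0 m shut, bottom edge on the bench, to 0.13 m fully up. A clear pane with an aluminium rail at top and bottom, 10 mm thick and 150 mm high, that slides straight up in the posts; it may start a little open. Its felted guides hold it wherever it is left; it takes about 8 N to lift and 2 N to press down.
- sash_handle (a point): Middle of the sash's handle, a round steel bar 10 mm thick and 90 mm long on the top edge of the sash, along the cabinet's y axis. It stands 190 mm above the bench when the sash is shut and rises with it; the bar is 40 mm above the sash's top rail and its middle lies in the sash plane. The roof behind it is 156 mm high.
- tray: Loose open aluminium tray, 80 mm (its x) by 120 mm (its y), 30 mm high, walls and floor 3 mm thick, about 0.3 kg. Origin at the middle of its underside. It starts on the bench in front of the mouth, 14 to 82 mm off the middle on the robot's side and askew. It enters the cabinet with its x axis along the cabinet's x axis, either way round. Loaded, it slides with about 3 to 6 N.
- sleeve_a: One of three identical black cylindrical steel sleeves, 21 mm in diameter, 76 mm tall, 0.13 kg, standing loose on end on the tray's floor (tops 79 mm above the bench). Origin at the middle of its foot, z axis along it.
- sleeve_b: One of three identical black cylindrical steel sleeves, 21 mm in diameter, 76 mm tall, 0.13 kg, standing loose on end on the tray's floor (tops 79 mm above the bench). Origin at the middle of its foot, z axis along it.
- sleeve_c: One of three identical black cylindrical steel sleeves, 21 mm in diameter, 76 mm tall, 0.13 kg, standing loose on end on the tray's floor (tops 79 mm above the bench). Origin at the middle of its foot, z axis along it.
- tin_low: Bystander: round tin of paste, 68 mm in diameter, 42 mm high, on the bench beside the cabinet (its left, seen facing the mouth) or behind it. Origin at the middle of its underside.
- tin_tall: Bystander: round tin of grease, 62 mm in diameter, 50 mm high, on the bench beside the cabinet or behind it. Origin at the middle of its underside.
- spray_can: Bystander: spray can, 65 mm in diameter, 200 mm tall, standing behind the cabinet. Origin at the middle of its underside.
- marker: Bystander: white marker pen with a dark cap lying down, 16 mm thick and 131 mm long (its y axis), beside the cabinet on the robot's side. Origin at the middle of its underside.
- spanner: Bystander: small open-ended spanner lying flat on the cabinet's roof behind the handle, along the cabinet's y, 123 mm long (its y axis), 24 mm wide, 6 mm thick. Origin at the middle of its underside.

How it is judged (in metres and radians):
On the way, in this order (a step that is already met when the one before it is completed fails the run):
1. the sash is lifted clear of the sleeves (at least 100 mm up) (value of joint sash above 0.1 m), for 0.2 s.
2. the tray is fully home against the rubber strip, square in the cabinet, with the sash still up (x of tray in the frame of cabinet above 0.048 m and angle between the x axis of tray and the x axis of cabinet, either way round below 0.12 rad and value of joint sash above 0.08 m), for 0.2 s.
At the end, for the whole second after the job is handed in: The sash is shut (within 4 mm), the tray rests inside the cabinet square to it (within 0.12 rad) and within 6 mm of touching the rubber strip or against it, and the three sleeves stand upright (within 0.15 rad) in the tray, at rest (value of joint sash below 0.004 m and x of tray in the frame of cabinet above 0.048 m and angle between the x axis of tray and the x axis of cabinet, either way round below 0.12 rad and angle between each of sleeve_a, sleeve_b, sleeve_c's own z axis and vertical below 0.15 rad and horizontal distance between each of sleeve_a, sleeve_b, sleeve_c and tray below 0.06 m and linear speed of tray below 0.01 m/s).
It fails at once if the tray is pushed, gripped or knocked with more than 15 N (contact force between any of the arm, the fingers and tray above 15 N).
It fails at once if a sleeve is tipped by more than 0.3 rad (angle between any of sleeve_a, sleeve_b, sleeve_c's own z axis and vertical above 0.3 rad).
It fails at once if the tray is lifted or tipped instead of slid (10 mm or 0.12 rad) (height (world z) of tray above 0.01 m or angle between tray's own z axis and vertical above 0.12 rad).
It fails at once if the sash is slammed down (faster than 0.3 m/s) or pressed on the tray with more than 8 N (velocity of joint sash below -0.3 m/s or contact force between tray and sash above 8 N).
It fails at once if a bystander is moved by more than 20 mm (distance of any of tin_low, tin_tall, spray_can, marker, spanner from where it was at the start of the episode above 0.02 m).
It also fails if it takes over 72 s, if anything falls off the work surface, if the arm or the gripper's body presses on something with over 40 N, if the wrist force passes 120 N, or if a joint passes its speed limit or range.

## Working session

There is one attempt and no reset: what is moved stays moved. The work goes in short steps, Python scripts to look and compute and a shell command to move; the robot and the scene stay as the last step left them, time stands still between calls to the robot, and variables do not carry over. Pictures are saved under pics/ and viewed, at most 15 in all, crops included, and the job is handed in when it is done.

```bash
ls; mkdir -p pics; python3 - <<'E'
from rig import ctrl
import cv2
s=ctrl.sense();print(s)
for n in("scene","top"):
    print(n,ctrl.calibration(n)); cv2.imwrite(f"pics/{n}0.png",ctrl.capture(n)[:,:,::-1])
E
```

```text
pics
rig.py
steer.py
{'time_s': 0.0, 'joints': array([-1.53839855e+00,  3.13471061e-01,  1.49846672e+00, -5.20556787e-05,
        1.33099362e+00, -2.23391413e-01]), 'dq': array([ 1.09756888e-03,  5.29426755e-04,  4.50796239e-05, -1.71308319e-03,
        1.26686035e-03,  2.38094565e-03]), 'tau': array([ 5.12316601e-04, -4.12262034e+01, -2.59743726e+01, -9.52753703e-05,
        4.12504451e-03,  7.16722042e-06]), 'eef_pos': array([ 132.81686233, -507.88001589,  404.11298944]), 'ee_rot': array([-6.68733557e-04,  9.91831615e-01,  1.27552338e-01,  3.86621574e-05]), 'force': array([-0.2291604 , -0.58476249, -0.84317059]), 'wrist_torque': array([-0.0308049 , -0.02000267, -0.02096625]), 'grip_force': 0.0, 'grip_width': 0.9997730730321918}
scene {'fx': 483.5884446692012, 'fy': 483.5884446692012, 'cx': 313.2323212121129, 'cy': 241.72748242295137, 'position': array([ 498.44094985, -848.15165862,  842.04200712]), 'attitude': array([-0.33965991,  0.94049605, -0.00260817,  0.00956656])}
top {'fx': 486.4796398456354, 'fy': 486.4796398456354, 'cx': 317.8570199785454, 'cy': 246.6562504772167, 'position': array([ 449.26111093, -320.65361653, 1095.54411241]), 'attitude': array([-0.03418636,  0.70668312, -0.70616789,  0.02751689])}
```

View pics/scene0.png

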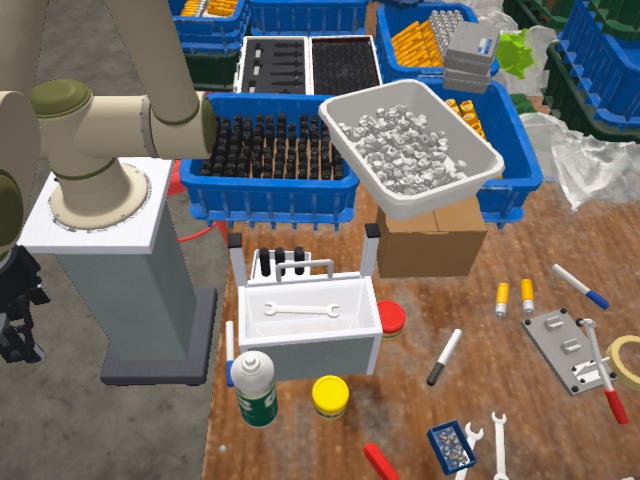

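View pics/top0.png

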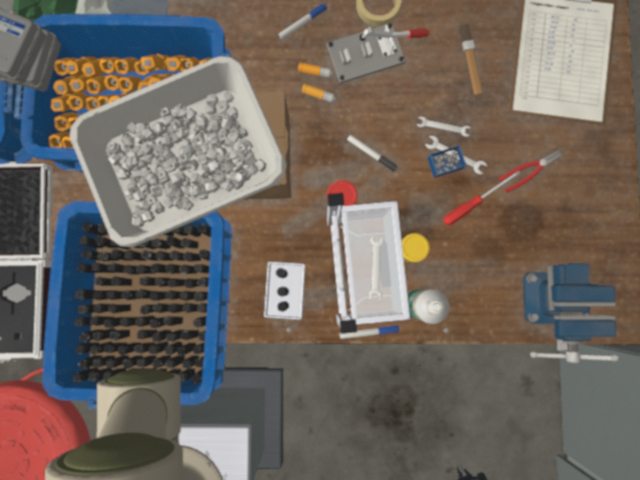

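The scene view shows the cabinet with its post caps at about (235,240) and (372,230), the handle at (305,265) and the tray behind it at (280,262). In the top view the caps are at (335,200) and (347,326), the tray is at (285,290), and the mouth faces +y. Next I'll enlarge both.

```bash
cat > h.py <<'E'
import numpy as np, cv2
from scipy.spatial.transform import Rotation as R
from rig import ctrl
def ray(n,uv):
    c=ctrl.calibration(n); q=c["attitude"]
    d=R.from_quat([q[1],q[2],q[3],q[0]]).apply([(uv[0]-c["cx"])/c["fx"],(uv[1]-c["cy"])/c["fy"],1])
    return np.array(c["position"]),d/np.linalg.norm(d)
def onz(n,uv,z):
    p,d=ray(n,uv); return p+d*(z-p[2])/d[2]
def tri(a,b):  # a: scene pixel, b: top pixel -> point, gap
    p,d=ray("scene",a);q,e=ray("top",b)
    t=np.linalg.lstsq(np.c_[d,-e],q-p,rcond=None)[0]
    A,B=p+t[0]*d,q+t[1]*e
    return (A+B)/2,np.linalg.norm(A-B)
def proj(n,P):
    c=ctrl.calibration(n); q=c["attitude"]
    v=R.from_quat([q[1],q[2],q[3],q[0]]).inv().apply(np.asarray(P)-c["position"])
    return np.array([c["fx"]*v[0]/v[2]+c["cx"],c["fy"]*v[1]/v[2]+c["cy"]])
E
python3 - <<'E'
import cv2,numpy as np
a=cv2.imread("pics/top0.png")[180:345,255:415];b=cv2.imread("pics/scene0.png")[220:355,220:400]
A=cv2.resize(a,None,fx=2.5,fy=2.5,interpolation=cv2.INTER_CUBIC)  #400x412
A=cv2.resize(a,(400,412),interpolation=cv2.INTER_CUBIC);B=cv2.resize(b,(400,300),interpolation=cv2.INTER_CUBIC)
o=np.zeros((412,800,3),np.uint8);o[:,:400]=A;o[:300,400:]=B
cv2.imwrite("pics/z0.png",o)
for n,(x0,x1,y0,y1) in dict(top=(255,415,180,345),scene=(220,400,220,355)).items():
    g=cv2.imread(f"pics/{n}0.png").max(2)[y0:y1,x0:x1]
    k,l,st,c=cv2.connectedComponentsWithStats((g<60).astype(np.uint8))
    for i in range(1,k):
        if st[i,4]>25: print(n,st[i,:2]+[x0,y0],st[i,2:],(c[i]+[x0,y0]).round(1))
E
```

```text
top [329 194] [ 14  12 131] [335.2 199.4]
top [279 289] [ 9  5 33] [283.3 291.1]
top [279 303] [ 9  7 45] [283.  305.8]
top [342 321] [ 14  11 133] [348.2 326.3]
scene [365 224] [ 16  14 169] [372.5 230.6]
scene [228 234] [14 14 66] [233.  243.8]
scene [260 248] [ 10  28 227] [264.5 261.7]
scene [295 249] [ 9 12 79] [298.9 256. ]
scene [275 251] [10 14 96] [279.1 256.9]
scene [295 268] [ 9  7 54] [298.9 270.6]
```

View pics/z0.png

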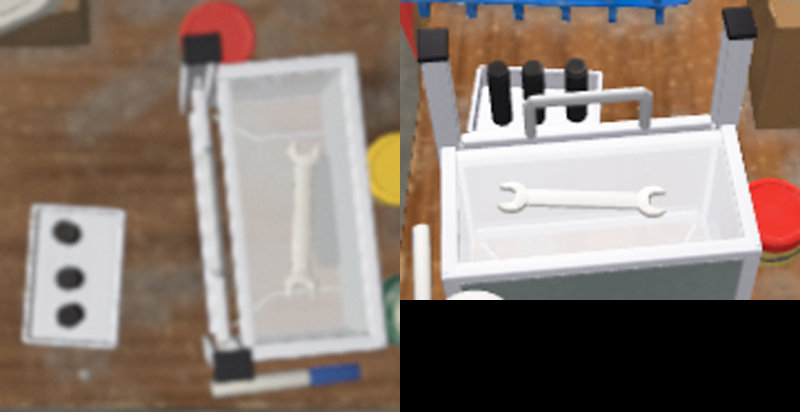

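```bash
python3 - <<'E'
from h import *
R1,g=tri((235,240),(348.2,326.3));L1,g2=tri((372.5,230.6),(335.2,199.4))
print(R1,g,L1,g2)
# top caps on z=262
a=onz("top",(348.2,326.3),265);b=onz("top",(335.2,199.4),265);print(a,b,np.linalg.norm(a-b))
yv=(b-a)/np.linalg.norm(b-a);xv=np.cross(yv,[0,0,1]);print("yv",yv,"xv",xv,"mid",(a+b)/2)
# handle ends by scene ray intersect sash plane
m=(a+b)/2
for uv in((278.5,266.4),(331.6,262.3),(305,264.3)):
    p,d=ray("scene",uv);t=np.dot(m-p,xv)/np.dot(d,xv);q=p+t*d;print("handle",q,np.dot(q-m,yv))
s=400/160
for c in((32,205),(125,210),(113,346),(22,342)):
    print("tray rim",onz("top",(255+c[0]/s,180+c[1]/s),30))
for uv in((283.3,291.1),(283,305.8),(255+67/s,180+231/s)): print("sleeve",onz("top",uv,79))
for z in (262,268):
  print([onz("scene",u,z).round(1) for u in ((235,240),(372.5,230.6))])
E
```

```text
[ 389.17446274 -363.97411117  262.91059937] 4.777829891178149 [ 606.42635606 -342.75846041  261.31679288] 3.57613774626366
[ 386.9534993  -364.16596456  265.        ] [ 603.9216865  -342.64663984  265.        ] 218.03273973715716
yv [0.99511746 0.09869768 0.        ] xv [ 0.09869768 -0.99511746  0.        ] mid [ 495.4375929 -353.4063022  265.       ]
handle [ 455.96455255 -357.32131474  185.73501337] -39.66671447613033
handle [ 546.14082221 -348.37745779  185.52963878] 50.95200426417312
handle [ 500.75720334 -352.87869294  185.78474196] 5.34571106411265
tray rim [ 508.66717371 -200.70591452   30.        ]
tray rim [ 504.32780858 -282.39355663   30.        ]
tray rim [ 386.10888346 -272.37447065   30.        ]
tray rim [ 389.42129178 -193.20925389   30.        ]
sleeve [ 445.29307896 -239.1458353    79.        ]
sleeve [ 414.8874394  -238.74538591   79.        ]
sleeve [ 484.20013504 -235.7239397    79.        ]
[array([ 391.4, -363.1,  262. ]), array([ 608.1, -343.1,  262. ])]
[array([ 392.5, -368.1,  268. ]), array([ 607. , -348.3,  268. ])]
```

```bash
python3 - <<'E'
from h import *
print("crate",tri((357,180),(231,212)),tri((187,178),(222,398)))
for z in(110,150): print(z,onz("top",(231,212),z),onz("top",(228,300),z),onz("top",(222,398),z))
for z in(158,202): print("nut",onz("top",(280,165),z),onz("top",(235,62),z), onz("top",(125,243),z))
print("nut",tri((397,216),(280,165)),tri((500,165),(280,165)),tri((397,216),(125,243)))
print("nutlow", tri((397,216),(280,165)))
E
cat >> h.py <<'E'
TH=0.097; yv=np.array([np.cos(TH),np.sin(TH),0]); xv=np.array([np.sin(TH),-np.cos(TH),0])
C0=np.array([497.,-353.5,0])
def w(cx,cy,z): return C0+cx*xv+cy*yv+[0,0,z]
def delta(tip_cab, yaw=0., tilt=0., length=155):
    """tool-frame shift+rotvec bringing the point `length` ahead of TCP to cab coords (x,y,z).
    yaw 0: fingers close along cab x; tilt>0 leans the flange outward (-cab x)"""
    s=ctrl.sense(); q=s["ee_rot"]; A=R.from_quat([q[1],q[2],q[3],q[0]])
    B=R.from_matrix(np.c_[yv,xv,[0,0,-1]])*R.from_euler("z",yaw)
    B=R.from_rotvec(-tilt*yv)*B
    P=w(*tip_cab)-length*B.apply([0,0,1])
    d=A.inv().apply(P-s["eef_pos"]); r=(A.inv()*B).as_rotvec()
    return d.round(1),r.round(3),P.round(1)
def cab(P):
    v=np.asarray(P)-C0; return np.array([v@xv,v@yv,v[2]])
E
python3 - <<'E'
from h import *
# tilt sign check: flange should be at smaller cab x
print(cab(delta((0,0,0),tilt=.3)[2]))
print(delta((0,0,190+130)))
print(delta((0,0,190)))
E
```

```text
[-4.58117740e+01  3.69505224e-02  1.48100000e+02]
(array([391.4, -57.3, -70.6]), array([-0.001, -0.   ,  0.159]), array([ 497. , -353.5,  475. ]))
(array([391.4, -57.1,  59.4]), array([-0.001, -0.   ,  0.159]), array([ 497. , -353.5,  345. ]))
```

```bash
echo '[{"trans":[40, -5, -40]}, {"trans":[85, -12, -70], "turn_vec":[0, 0, 0.03]}, {"trans":[130, -19, -71], "turn_vec":[0, 0, 0.06]}, {"trans":[180, -26, -71], "turn_vec":[0, 0, 0.09]}, {"trans":[230, -34, -71], "turn_vec":[0, 0, 0.12]}, {"trans":[280, -41, -71], "turn_vec":[0, 0, 0.15]}, {"trans":[330, -48, -71], "turn_vec":[0, 0, 0.159]}, {"trans":[370, -54, -71], "turn_vec":[0, 0, 0.159]}]' | python3 steer.py 1.0 && echo '[{"trans":[21, -3, 0]}, {"trans":[21, -3, 0]}, {"trans":[21, -3, 0]}]' | python3 steer.py; python3 - <<'E'
from h import *
print(delta((0,0,190)))
cv2.imwrite("pics/s1.png",ctrl.capture("scene")[200:320,200:400,::-1].repeat(4,0).repeat(4,1))
E
```

```text
time_s: 0.9
eef_pos: [479.0, -360.8, 475.4]
ee_rot: [-0.0, 0.999, 0.048, -0.0]
force: [-0.3, -0.5, 1.0]
grip_width: 1.004
grip_force: 0.0
time_s: 1.2
eef_pos: [497.7, -357.1, 475.1]
ee_rot: [-0.0, 0.999, 0.049, -0.0]
force: [-0.1, -0.5, 0.4]
grip_width: 1.002
grip_force: 0.0
(array([ -0.2,  -3.6, 130.1]), array([-0.001,  0.001,  0.   ]), array([ 497. , -353.5,  345. ]))
```

View pics/s1.png

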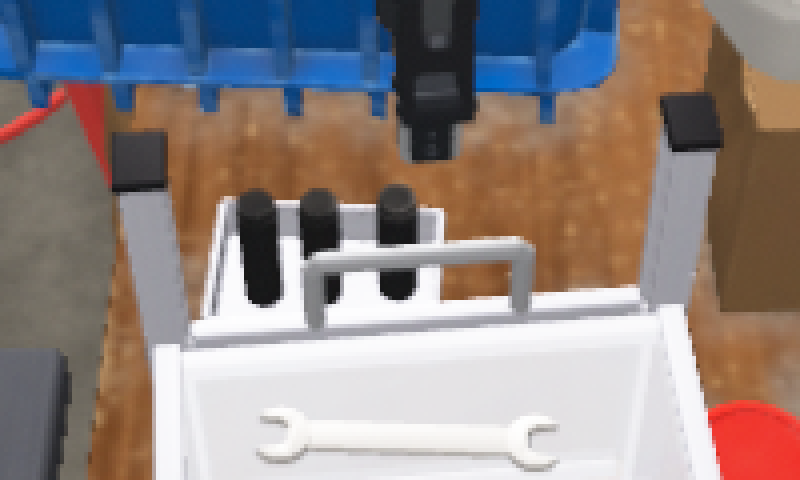

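The open finger hangs at crop (430,150), over the handle bar that spans crop (310,255) to (530,245), so the gripper is centred on it. I'll descend and grip.

```bash
echo '[{"trans":[0, -3.6, 40]}, {"trans":[0, -3.6, 80]}, {"trans":[0, -3.6, 105]}, {"trans":[0, -3.6, 120]}, {"trans":[0, -3.6, 127]}, {"trans":[0, -3.6, 127]}]' | python3 steer.py 1.0; echo '[{}, {}, {}, {}, {}, {}, {}]' | python3 steer.py 0 60
```

```text
time_s: 1.85
eef_pos: [496.7, -354.0, 348.5]
ee_rot: [-0.0, 0.999, 0.048, -0.0]
force: [0.1, -0.3, 0.5]
grip_width: 1.002
grip_force: 0.0
time_s: 2.55
eef_pos: [497.4, -353.6, 348.9]
ee_rot: [0.0, 0.999, 0.048, 0.0]
force: [1.0, -1.8, 0.4]
grip_width: 0.091
grip_force: 58.5
```

```bash
echo '[{"trans":[0, 0, -6]}, {"trans":[0, 0, -20]}, {"trans":[0, 0, -38]}, {"trans":[0, 0, -56]}, {"trans":[0, 0, -74]}, {"trans":[0, 0, -92]}, {"trans":[0, 0, -110]}, {"trans":[0, 0, -120]}]' | python3 steer.py; echo '[{"trans":[0, 0, -5]}, {"trans":[0, 0, -7]}, {"trans":[0, 0, -7]}]' | python3 steer.py; echo '[{}, {}, {}, {}, {}]' | python3 steer.py 0.5; echo '[{"trans":[0, 0, -20]}, {"trans":[0, 0, -45]}]' | python3 steer.py; python3 - <<'E'
from h import *
im=ctrl.capture("top");sc=ctrl.capture("scene")
cv2.imwrite("pics/top2.png",im[:,:,::-1]);cv2.imwrite("pics/sc2.png",sc[:,:,::-1])
E
```

```text
time_s: 3.35
eef_pos: [497.5, -353.7, 468.7]
ee_rot: [-0.0, 0.999, 0.048, -0.0]
force: [2.7, -4.7, -7.7]
grip_width: 0.093
grip_force: 58.5
time_s: 3.65
eef_pos: [497.4, -353.7, 475.2]
ee_rot: [0.0, 0.999, 0.048, -0.0]
force: [1.8, -4.6, -5.4]
grip_width: 0.09
grip_force: 58.9
time_s: 4.15
eef_pos: [497.4, -353.4, 475.8]
ee_rot: [-0.0, 0.999, 0.048, 0.0]
force: [0.6, -0.5, 0.8]
grip_width: 0.501
grip_force: 0.0
time_s: 4.35
eef_pos: [497.4, -353.5, 520.5]
ee_rot: [-0.001, 0.999, 0.048, -0.001]
force: [-0.1, -1.0, 0.6]
grip_width: 0.502
grip_force: 0.0
```

View pics/sc2.png

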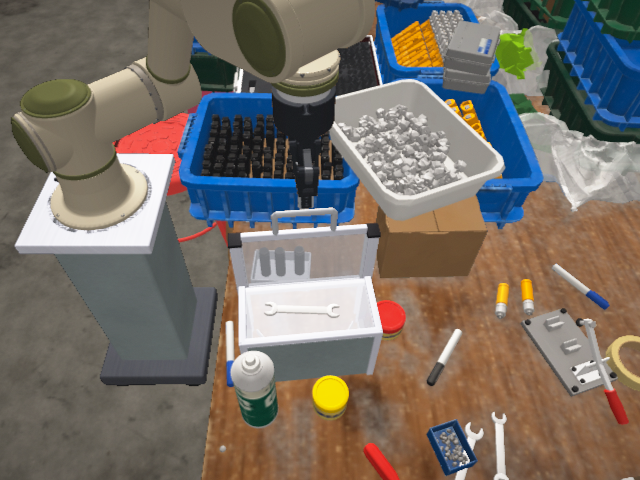

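The sash is up, with its handle at about (305,215) and the pane above the roof. The sleeves still stand, seen through the pane at about (285,263). Next I'll shift the tray sideways by pushing its robot-side end.

```bash
python3 - <<'E'
from h import *
for p in((508.7,-200.7),(504.3,-282.4),(386.1,-272.4),(389.4,-193.2),(445.3,-239.1),(414.9,-238.7),(484.2,-235.7)): print(cab((*p,0)).round(1))
print(delta((-120,-128,400),length=0), delta((-120,-128,187),length=0))
E
```

```text
[-150.9   26.4    0. ]
[-70.1  14.2   0. ]
[ -91.5 -102.5    0. ]
[-170.   -91.6    0. ]
[-118.9  -40.4    0. ]
[-122.2  -70.6    0. ]
[-118.5   -1.3    0. ]
(array([-128.6, -120.2,  123.1]), array([ 0.005, -0.004, -0.   ]), array([ 358. , -246.5,  400. ])) (array([-129.4, -121.1,  336.1]), array([ 0.005, -0.004, -0.   ]), array([ 358. , -246.5,  187. ]))
```

```bash
echo '[{"trans":[-30, -30, 0]}, {"trans":[-60, -60, 20]}, {"trans":[-95, -90, 60]}, {"trans":[-129, -120, 110]}, {"trans":[-129, -120, 160]}, {"trans":[-129, -120, 200]}, {"trans":[-129, -120, 245]}, {"trans":[-129, -120, 280]}]' | python3 steer.py 0.5; echo '[{}, {"trans":[0, 0, 15]}, {"trans":[0, 0, 15]}]' | python3 steer.py; python3 - <<'E'
from h import *
print(ctrl.sense()["force"],delta((-120,-119,186),length=0),delta((-120,-71,186),length=0))
cv2.imwrite("pics/s3.png",np.hstack([ctrl.capture("scene")[180:300,210:330,::-1].repeat(3,0).repeat(3,1),ctrl.capture("top")[220:340,250:370,::-1].repeat(3,0).repeat(3,1)]))
E
```

```text
time_s: 5.25
eef_pos: [356.6, -245.6, 238.5]
ee_rot: [-0.0, 0.999, 0.048, -0.0]
force: [1.0, -1.3, -0.1]
grip_width: 0.497
grip_force: 0.0
time_s: 5.55
eef_pos: [357.5, -246.6, 226.3]
ee_rot: [-0.0, 0.999, 0.048, -0.0]
force: [-0.3, 0.2, 0.5]
grip_width: 0.499
grip_force: 0.0
[-0.3264333   0.2217449   0.48692674] (array([ 9.5, -0. , 40.3]), array([-0.,  0., -0.]), array([ 366.9, -245.6,  186. ])) (array([57.5, -0. , 40.2]), array([-0.,  0., -0.]), array([ 414.7, -240.9,  186. ]))
```

View pics/s3.png

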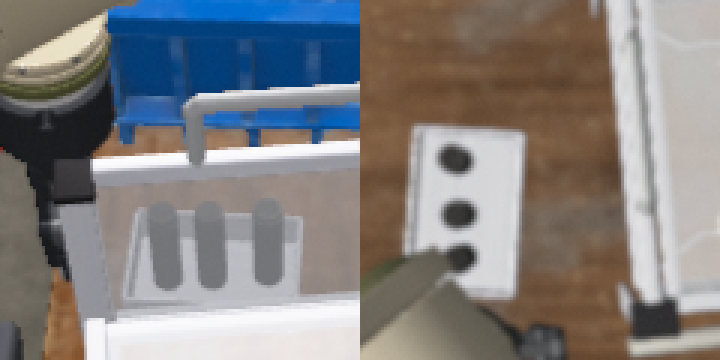

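The tray is at right-crop (468,212), still askew and untouched. The gripper is beside its robot-side end at the bottom of the crop. I'll go down and push slowly.

```bash
echo '[{"trans":[0, 0, 20]}, {"trans":[0, 0, 40]}, {"trans":[0, 0, 40]}]' | python3 steer.py && echo '[{"trans":[3, 0, 0]}, {"trans":[6, 0, 0]}, {"trans":[9, 0, 0]}, {"trans":[11, 0, 0]}, {"trans":[13, 0, 0]}, {"trans":[15, 0, 0]}, {"trans":[17, 0, 0]}, {"trans":[19, 0, 0]}]' | python3 steer.py && echo '[{"trans":[2, 0, 0]}, {"trans":[4, 0, 0]}, {"trans":[6, 0, 0]}, {"trans":[8, 0, 0]}, {"trans":[10, 0, 0]}, {"trans":[12, 0, 0]}, {"trans":[14, 0, 0]}, {"trans":[16, 0, 0]}]' | python3 steer.py
```

```text
time_s: 5.95
eef_pos: [357.3, -246.4, 185.5]
ee_rot: [-0.001, 0.999, 0.048, -0.0]
force: [0.0, -0.6, 1.2]
grip_width: 0.501
grip_force: 0.0
time_s: 6.75
eef_pos: [376.3, -244.7, 185.7]
ee_rot: [-0.0, 0.999, 0.048, -0.0]
force: [-3.9, -1.2, 2.4]
grip_width: 0.502
grip_force: 2.2
time_s: 7.55
eef_pos: [392.4, -243.1, 185.7]
ee_rot: [0.0, 0.999, 0.048, -0.0]
force: [-4.4, -2.1, 1.7]
grip_width: 0.496
grip_force: 2.2
```

```bash
echo '[{"trans":[2, 0, 0]}, {"trans":[5, 0, 0]}, {"trans":[8, 0, 0]}, {"trans":[11, 0, 0]}, {"trans":[14, 0, 0]}, {"trans":[17, 0, 0]}, {"trans":[20, 0, 0]}, {"trans":[22, 0, 0]}]' | python3 steer.py && echo '[{"trans":[-3, 0, 0]}, {"trans":[-10, 0, 0]}, {"trans":[-30, 0, -10]}, {"trans":[-50, 0, -40]}, {"trans":[-50, 0, -90]}]' | python3 steer.py; python3 - <<'E'
from h import *
a=ctrl.capture("top");cv2.imwrite("pics/top4.png",a[:,:,::-1])
cv2.imwrite("pics/z4.png",cv2.resize(a[200:345,230:390,::-1],(640,580),interpolation=cv2.INTER_CUBIC))
E
```

```text
time_s: 8.35
eef_pos: [414.3, -240.8, 185.7]
ee_rot: [-0.0, 0.999, 0.049, -0.0]
force: [-4.9, -0.6, 4.1]
grip_width: 0.502
grip_force: 2.7
time_s: 8.85
eef_pos: [362.2, -245.4, 274.6]
ee_rot: [-0.003, 0.999, 0.047, -0.002]
force: [0.8, -0.8, -0.1]
grip_width: 0.499
grip_force: 0.0
```

View pics/z4.png

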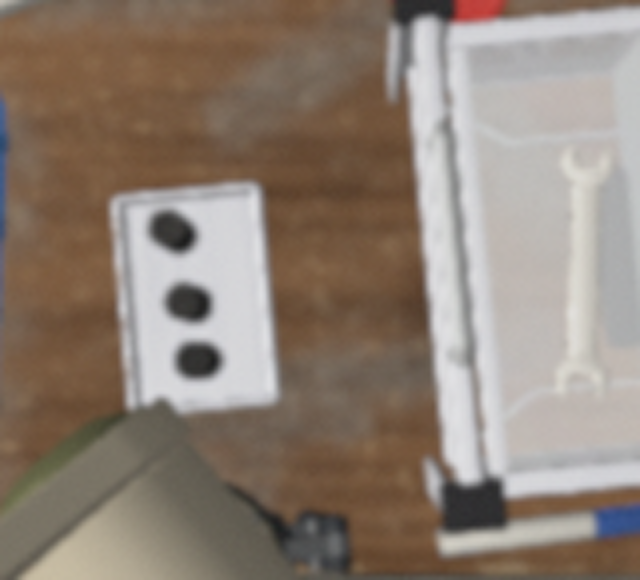

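The tray now lies parallel to the cabinet. Its rim corners are at crop (113,197), (258,184) and (278,402), and all three sleeves are standing.

```bash
python3 - <<'E'
from h import *
for p in((113,197),(258,184),(278,402)): print("rim",cab(onz("top",(230+p[0]/4,200+p[1]/4),30)).round(1))
for p in((173,231),(189,302),(198,360)): print("slv",cab(onz("top",(230+p[0]/4,200+p[1]/4),79)).round(1))
print("crate",[cab(onz("top",u,150)).round(1) for u in((231,212),(228,300))])
# above, then pushing start pose yaw 90deg, shut fingers
for yaw in(np.pi/2,-np.pi/2): print(delta((-181,0,280),yaw=yaw,length=0), ctrl.sense()["joints"].round(2))
E
```

```text
rim [-169.4   56.4   30. ]
rim [-89.4  55.9  30. ]
rim [-89.4 -63.9  30. ]
slv [-133.6   30.9   79. ]
slv [-128.5   -6.9   79. ]
slv [-126.5  -37.4   79. ]
crate [array([-201.7,  123.5,  150. ]), array([-221.3,  -47.5,  150. ])]
(array([121.7, -62. ,   3.4]), array([ 1.000e-03, -9.000e-03,  1.569e+00]), array([ 479.5, -173.4,  280. ])) [-0.86  0.27  1.9   0.    0.96  0.61]
(array([121.7, -62. ,   3.4]), array([ 9.000e-03,  1.000e-03, -1.572e+00]), array([ 479.5, -173.4,  280. ])) [-0.86  0.27  1.9   0.    0.96  0.61]
```

```bash
python3 - <<'E'
from h import *
print(delta((-182.5,-2,170),yaw=-np.pi/2,tilt=-.22,length=170))
E
echo '[{"trans":[0, 0, -40], "turn_vec":[0, 0, -0.15]}, {"trans":[0, 0, -80], "turn_vec":[0, 0, -0.3]}, {"trans":[10, -5, -85], "turn_vec":[0, 0, -0.45]}, {"trans":[20, -10, -85], "turn_vec":[0, 0, -0.6]}, {"trans":[30, -15, -85], "turn_vec":[0, 0, -0.75]}, {"trans":[40, -20, -85], "turn_vec":[0, 0, -0.9]}, {"trans":[50, -25, -85], "turn_vec":[0, 0, -1.05]}, {"trans":[60, -30, -85], "turn_vec":[0, 0, -1.2]}]' | python3 steer.py 0.3; python3 - <<'E'
from h import *
print(delta((-182.5,-2,170),yaw=-np.pi/2,tilt=-.22,length=170))
E
```

```text
(array([120.1, -26. , -52.2]), array([ 0.182,  0.174, -1.564]), array([ 480.9, -209. ,  335.9]))
time_s: 9.7
eef_pos: [421.2, -209.9, 360.6]
ee_rot: [0.0, 0.795, 0.606, 0.0]
force: [-0.3, 0.1, 0.1]
grip_width: 0.301
grip_force: 0.0
(array([16.7, 57.3, 24.7]), array([ 0.041,  0.217, -0.363]), array([ 480.9, -209. ,  335.9]))
```

```bash
echo '[{"trans":[6, 19, 0], "turn_vec":[0.014, 0.07, -0.12]}, {"trans":[12, 38, 0], "turn_vec":[0.028, 0.14, -0.24]}, {"trans":[16.7, 57.3, 0], "turn_vec":[0.041, 0.217, -0.363]}, {"trans":[16.7, 57.3, 24], "turn_vec":[0.041, 0.217, -0.363]}, {"trans":[16.7, 57.3, 24.7], "turn_vec":[0.041, 0.217, -0.363]}, {"trans":[16.7, 57.3, 24.7], "turn_vec":[0.041, 0.217, -0.363]}]' | python3 steer.py; python3 - <<'E'
from h import *
for z in(90,24): print(delta((-182.5,-2,z),yaw=-np.pi/2,tilt=-.22,length=170))
s=ctrl.sense();print(s["joints"].round(2))
E
```

```text
time_s: 10.3
eef_pos: [480.6, -209.6, 336.1]
ee_rot: [-0.082, 0.671, 0.734, 0.074]
force: [0.2, 0.6, 0.2]
grip_width: 0.3
grip_force: 0.0
(array([-16.9,   0.6,  78.4]), array([ 0.   , -0.   , -0.007]), array([ 480.9, -209. ,  255.9]))
(array([-31.3,   0.6, 142.8]), array([ 0.   , -0.   , -0.007]), array([ 480.9, -209. ,  189.9]))
[-0.66  0.4   1.57  0.16  1.33 -0.8 ]
```

```bash
echo '[{"trans":[-8, 0.6, 38], "turn_vec":[0, 0, -0.007]}, {"trans":[-16.9, 0.6, 78.4], "turn_vec":[0, 0, -0.007]}, {"trans":[-21, 0.6, 96], "turn_vec":[0, 0, -0.007]}, {"trans":[-25, 0.6, 115], "turn_vec":[0, 0, -0.007]}, {"trans":[-28.5, 0.6, 130], "turn_vec":[0, 0, -0.007]}, {"trans":[-31, 0.6, 142], "turn_vec":[0, 0, -0.007]}, {"trans":[-31, 0.6, 142], "turn_vec":[0, 0, -0.007]}]' | python3 steer.py; python3 - <<'E'
from h import *
print(delta((-182.5,-2,24),yaw=-np.pi/2,tilt=-.22,length=170),delta((-130,-2,24),yaw=-np.pi/2,tilt=-.22,length=170))
cv2.imwrite("pics/t5.png",np.hstack([cv2.resize(ctrl.capture("top")[200:330,220:350,::-1],(400,400)),cv2.resize(ctrl.capture("scene")[170:300,225:355,::-1],(400,400))]))
E
```

```text
time_s: 11.0
eef_pos: [481.0, -208.9, 190.2]
ee_rot: [-0.082, 0.668, 0.736, 0.074]
force: [-0.3, 0.2, 0.5]
grip_width: 0.302
grip_force: 0.0
(array([-0.2, -0.1,  0.3]), array([-0., -0., -0.]), array([ 480.9, -209. ,  189.9])) (array([-51.4,  -0.1, -11.2]), array([-0., -0., -0.]), array([ 486. , -261.2,  189.9]))
```

View pics/t5.png

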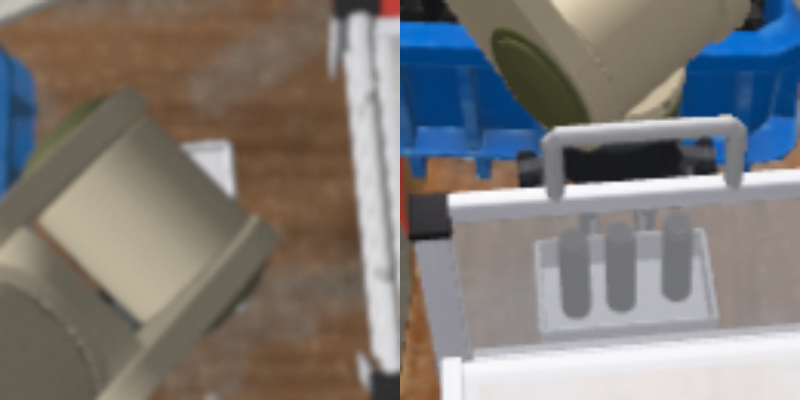

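The top crop shows the wrist leaning over the tray. The scene crop shows both fingertips behind the outer wall at (590,222) and (645,218), clear of the standing sleeves. I'll push 40 mm gently.

```bash
echo '[{"trans":[-2, 0, -0.4]}, {"trans":[-4, 0, -0.9]}, {"trans":[-6, 0, -1.3]}, {"trans":[-8, 0, -1.8]}, {"trans":[-10, 0, -2.2]}, {"trans":[-12, 0, -2.7]}, {"trans":[-14, 0, -3.1]}, {"trans":[-16, 0, -3.6]}]' | python3 steer.py && echo '[{"trans":[-2.5, 0, -0.6]}, {"trans":[-5, 0, -1.1]}, {"trans":[-8, 0, -1.8]}, {"trans":[-11, 0, -2.5]}, {"trans":[-14, 0, -3.1]}, {"trans":[-17, 0, -3.8]}, {"trans":[-20, 0, -4.5]}, {"trans":[-23, 0, -5.1]}]' | python3 steer.py; python3 - <<'E'
from h import *
s=ctrl.sense();q=s["ee_rot"];A=R.from_quat([q[1],q[2],q[3],q[0]]);print(cab(s["eef_pos"]+170*A.apply([0,0,1])),s["force"]@xv)
E
```

```text
time_s: 11.9
eef_pos: [482.9, -224.9, 191.3]
ee_rot: [-0.081, 0.668, 0.736, 0.074]
force: [-0.6, 5.1, 4.6]
grip_width: 0.301
grip_force: 3.3
time_s: 12.7
eef_pos: [485.3, -248.4, 191.3]
ee_rot: [-0.081, 0.668, 0.736, 0.074]
force: [-1.9, 6.3, 5.8]
grip_width: 0.299
grip_force: 3.6
[-142.94822775   -1.40604727   25.43175642] -6.473094064139766
```

```bash
python3 - <<'E'
from h import *
print(delta((-150,-2,22),yaw=-np.pi/2,tilt=0,length=170))
E
echo '[{"trans":[6, 0, 1.3]}, {"trans":[6, 0, 1.3]}]' | python3 steer.py; python3 - <<'E'
from h import *
print(delta((-150,-2,20),yaw=-np.pi/2,tilt=0,length=170))
E
```

```text
(array([43.4, -0.5,  9. ]), array([ 0.001, -0.221,  0.001]), array([ 480.5, -204.4,  192. ]))
time_s: 12.9
eef_pos: [484.5, -242.1, 190.9]
ee_rot: [-0.081, 0.668, 0.736, 0.074]
force: [0.3, -0.1, -0.5]
grip_width: 0.3
grip_force: 0.0
(array([36.9, -0.3,  9.1]), array([ 0.001, -0.219,  0.001]), array([ 480.5, -204.4,  190. ]))
```

```bash
echo '[{"trans":[19, -0.1, 4.5], "turn_vec":[0, -0.11, 0]}, {"trans":[37, -0.3, 9], "turn_vec":[0, -0.219, 0]}, {"trans":[37, -0.3, 9], "turn_vec":[0, -0.219, 0]}]' | python3 steer.py && echo '[{"trans":[-2, 0, 0]}, {"trans":[-5, 0, 0]}, {"trans":[-8, 0, 0]}, {"trans":[-10, 0, 0]}, {"trans":[-12, 0, 0]}, {"trans":[-14, 0, 0]}, {"trans":[-17, 0, 0]}, {"trans":[-20, 0, 0]}]' | python3 steer.py && echo '[{"trans":[-3, 0, 0]}, {"trans":[-6, 0, 0]}, {"trans":[-9, 0, 0]}, {"trans":[-12, 0, 0]}, {"trans":[-15, 0, 0]}, {"trans":[-18, 0, 0]}, {"trans":[-21, 0, 0]}, {"trans":[-24, 0, 0]}]' | python3 steer.py && echo '[{"trans":[-3, 0, 0]}, {"trans":[-6, 0, 0]}, {"trans":[-9, 0, 0]}, {"trans":[-12, 0, 0]}, {"trans":[-15, 0, 0]}, {"trans":[-18, 0, 0]}, {"trans":[-20, 0, 0]}, {"trans":[-22, 0, 0]}]' | python3 steer.py
```

```text
time_s: 13.2
eef_pos: [480.4, -202.8, 190.1]
ee_rot: [0.0, 0.671, 0.742, -0.0]
force: [-0.7, 1.3, -1.3]
grip_width: 0.299
grip_force: 0.0
time_s: 14.0
eef_pos: [482.4, -224.7, 189.9]
ee_rot: [-0.001, 0.672, 0.741, 0.001]
force: [-0.8, 5.1, 3.5]
grip_width: 0.299
grip_force: 2.6
time_s: 14.8
eef_pos: [484.7, -248.6, 189.9]
ee_rot: [-0.001, 0.672, 0.741, 0.001]
force: [0.6, 5.5, 3.5]
grip_width: 0.301
grip_force: 2.7
time_s: 15.6
eef_pos: [486.9, -270.4, 189.9]
ee_rot: [-0.001, 0.672, 0.741, 0.001]
force: [-0.4, 5.1, 3.5]
grip_width: 0.299
grip_force: 2.7
```

```bash
python3 - <<'E'
from h import *
s=ctrl.sense();print(cab(s["eef_pos"]))
cv2.imwrite("pics/t6.png",np.hstack([cv2.resize(ctrl.capture("top")[200:330,240:370,::-1],(400,400)),cv2.resize(ctrl.capture("scene")[190:320,225:355,::-1],(400,400))]))
E
```

```text
[-83.64789869  -2.00180449 189.91767654]
```

View pics/t6.png

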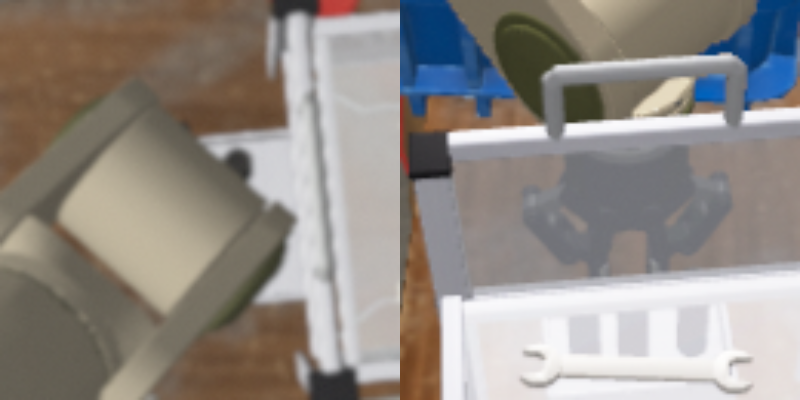

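The tray's front half is inside the mouth and the sleeves stand, at scene crop (585,330), (632,330) and (692,325). The wrist is close to the sash, so I'll back off and lean the tool outward.

```bash
python3 - <<'E'
from h import *
for t,x,z in((.14,-92,22),(.28,-92,20),(.42,-92,17),(.55,-92,15)): print(delta((x,-2,z),yaw=-np.pi/2,tilt=t,length=170))
E
```

```text
(array([32.3,  0. , -0.4]), array([ 0.   , -0.141, -0.   ]), array([ 483.8, -238.5,  190.3]))
(array([55.5,  0. ,  6.6]), array([ 0.   , -0.281, -0.   ]), array([ 481.5, -215.4,  183.4]))
(array([77.8,  0. , 17.8]), array([ 0.   , -0.421, -0.   ]), array([ 479.4, -193.1,  172.2]))
(array([97.4,  0. , 30.1]), array([ 0.   , -0.551, -0.   ]), array([ 477.5, -173.7,  159.9]))
```

```bash
echo '[{"trans":[8, 0, -1]}, {"trans":[32, 0, -1], "turn_vec":[0, -0.13, 0]}, {"trans":[55.5, 0, 6.6], "turn_vec":[0, -0.27, 0]}, {"trans":[55.5, 0, 6.6], "turn_vec":[0, -0.281, 0]}, {"trans":[55.5, 0, 6.6], "turn_vec":[0, -0.281, 0]}]' | python3 steer.py; python3 - <<'E'
from h import *
print(delta((-92,-2,20),yaw=-np.pi/2,tilt=.28,length=170),delta((-42,-2,20),yaw=-np.pi/2,tilt=.28,length=170))
E
```

```text
time_s: 16.2
eef_pos: [481.8, -215.1, 183.6]
ee_rot: [0.103, 0.665, 0.734, -0.093]
force: [0.3, 0.7, -0.4]
grip_width: 0.3
grip_force: 0.0
(array([-0.2, -0.3,  0.3]), array([ 0.001, -0.001,  0.001]), array([ 481.5, -215.4,  183.4])) (array([-48.3,  -0.3,  14. ]), array([ 0.001, -0.001,  0.001]), array([ 486.4, -265.1,  183.4]))
```

Push 50 mm with direction (-0.961, 0, 0.276).

```bash
echo '[{"trans":[-3, 0, 0.9]}, {"trans":[-6, 0, 1.7]}, {"trans":[-8, 0, 2.3]}, {"trans":[-10, 0, 2.9]}, {"trans":[-12, 0, 3.4]}, {"trans":[-14, 0, 4]}, {"trans":[-17, 0, 4.9]}, {"trans":[-20, 0, 5.7]}]' | python3 steer.py && echo '[{"trans":[-3, 0, 0.9]}, {"trans":[-6, 0, 1.7]}, {"trans":[-9, 0, 2.6]}, {"trans":[-12, 0, 3.4]}, {"trans":[-15, 0, 4.3]}, {"trans":[-18, 0, 5.2]}, {"trans":[-22, 0, 6.3]}, {"trans":[-26, 0, 7.5]}]' | python3 steer.py ; python3 - <<'E'
from h import *
s=ctrl.sense();q=s["ee_rot"];A=R.from_quat([q[1],q[2],q[3],q[0]]);print(cab(s["eef_pos"]+170*A.apply([0,0,1])))
for t,x,z in((.42,-50,18),(.55,-50,15),(.55,5,15)): print(delta((x,-2,z),yaw=-np.pi/2,tilt=t,length=170))
E
```

```text
time_s: 17.0
eef_pos: [483.6, -235.8, 183.4]
ee_rot: [0.103, 0.665, 0.733, -0.094]
force: [-0.1, 5.1, 2.5]
grip_width: 0.302
grip_force: 2.4
time_s: 17.8
eef_pos: [486.2, -263.0, 183.4]
ee_rot: [0.104, 0.665, 0.733, -0.094]
force: [-0.4, 4.3, 2.1]
grip_width: 0.299
grip_force: 2.4
[-44.03146078  -1.84064426  20.035293  ]
(array([30., -0.,  2.]), array([ 0.001, -0.14 ,  0.   ]), array([ 483.5, -234.9,  173.2]))
(array([52.4, -0. ,  9.3]), array([ 0.001, -0.27 ,  0.   ]), array([ 481.6, -215.5,  159.9]))
(array([-0.4, -0.1, 24.5]), array([ 0.001, -0.27 ,  0.   ]), array([ 486.9, -270.2,  159.9]))
```

```bash
echo '[{"trans":[6, 0, 0]}, {"trans":[30, 0, 2], "turn_vec":[0, -0.13, 0]}, {"trans":[52.4, 0, 9.3], "turn_vec":[0, -0.26, 0]}, {"trans":[52.4, 0, 9.3], "turn_vec":[0, -0.27, 0]}, {"trans":[52.4, 0, 9.3], "turn_vec":[0, -0.27, 0]}]' | python3 steer.py; python3 - <<'E'
from h import *
print(delta((-50,-2,15),yaw=-np.pi/2,tilt=.55,length=170),delta((0,-2,15),yaw=-np.pi/2,tilt=.55,length=170))
cv2.imwrite("pics/t7.png",np.hstack([cv2.resize(ctrl.capture("top")[200:330,240:370,::-1],(400,400)),cv2.resize(ctrl.capture("scene")[200:330,225:355,::-1],(400,400))]))
E
```

```text
time_s: 18.3
eef_pos: [481.4, -213.9, 159.1]
ee_rot: [0.201, 0.646, 0.714, -0.182]
force: [0.2, -0.2, 0.4]
grip_width: 0.299
grip_force: 0.0
(array([-1.8,  0. ,  0.1]), array([ 0.001, -0.   ,  0.003]), array([ 481.6, -215.5,  159.9])) (array([-44.5,  -0.1,  26.2]), array([ 0.001, -0.   ,  0.003]), array([ 486.4, -265.3,  159.9]))
```

View pics/t7.png

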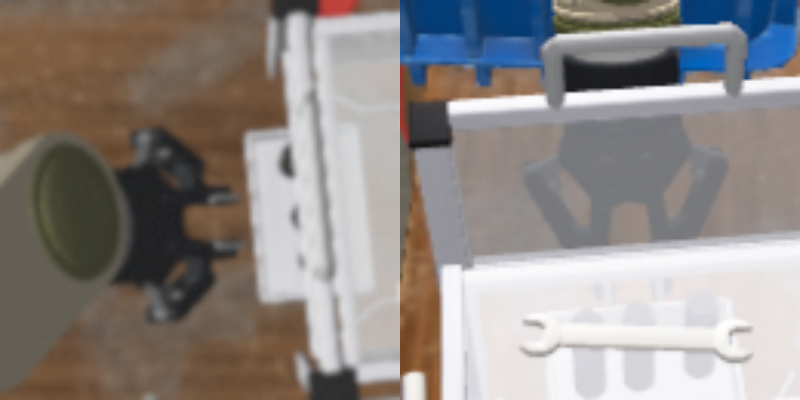

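The tray is square and half under the sash, its outer wall at top crop x≈250. The fingers are centred behind it at (235,195) and (235,243), and the tool is clear of the crate and sash. I'll push on.

```bash
echo '[{"trans":[-2.6, 0, 1.6]}, {"trans":[-5.1, 0, 3.1]}, {"trans":[-6.8, 0, 4.2]}, {"trans":[-8.5, 0, 5.2]}, {"trans":[-10.2, 0, 6.3]}, {"trans":[-12.8, 0, 7.8]}, {"trans":[-15.4, 0, 9.4]}, {"trans":[-18, 0, 11]}]' | python3 steer.py && echo '[{"trans":[-2.6, 0, 1.6]}, {"trans":[-5.1, 0, 3.1]}, {"trans":[-7.7, 0, 4.7]}, {"trans":[-10.2, 0, 6.3]}, {"trans":[-12.8, 0, 7.8]}, {"trans":[-15.4, 0, 9.4]}, {"trans":[-17.1, 0, 10.5]}, {"trans":[-18.8, 0, 11.5]}]' | python3 steer.py ; python3 - <<'E'
from h import *
s=ctrl.sense();q=s["ee_rot"];A=R.from_quat([q[1],q[2],q[3],q[0]]);print(cab(s["eef_pos"]+170*A.apply([0,0,1])))
E
```

```text
time_s: 19.2
eef_pos: [483.7, -236.3, 160.1]
ee_rot: [0.201, 0.647, 0.713, -0.182]
force: [-0.6, 6.1, 3.5]
grip_width: 0.299
grip_force: 2.6
time_s: 20.0
eef_pos: [485.8, -258.2, 160.1]
ee_rot: [0.201, 0.647, 0.713, -0.182]
force: [0.3, 5.3, 3.5]
grip_width: 0.302
grip_force: 2.6
[-7.01419011 -1.79364745 15.19905232]
```

```bash
echo '[{"trans":[-1, 0, 0.6]}, {"trans":[-2.1, 0, 1.3]}, {"trans":[-3.2, 0, 2]}, {"trans":[-4.3, 0, 2.6]}, {"trans":[-5.3, 0, 3.3]}, {"trans":[-6.4, 0, 3.9]}]' | python3 steer.py; echo '[{"trans":[-0.8, 0, 0.5]}, {"trans":[-1.6, 0, 1]}, {"trans":[-2.4, 0, 1.5]}]' | python3 steer.py; python3 - <<'E'
from h import *
s=ctrl.sense();q=s["ee_rot"];A=R.from_quat([q[1],q[2],q[3],q[0]]);print(cab(s["eef_pos"]+170*A.apply([0,0,1])))
a=ctrl.capture("top");cv2.imwrite("pics/top8.png",a[:,:,::-1])
cv2.imwrite("pics/t8.png",cv2.resize(a[195:340,310:420,::-1],(440,580),interpolation=cv2.INTER_CUBIC))
E
```

```text
time_s: 20.6
eef_pos: [486.5, -265.6, 160.1]
ee_rot: [0.201, 0.647, 0.713, -0.182]
force: [-1.0, 5.4, 2.7]
grip_width: 0.297
grip_force: 2.4
time_s: 20.9
eef_pos: [486.8, -268.4, 160.1]
ee_rot: [0.201, 0.647, 0.713, -0.182]
force: [-0.2, 4.8, 3.6]
grip_width: 0.299
grip_force: 2.6
[ 3.22035183 -1.79804346 15.17263344]
```

View pics/t8.png

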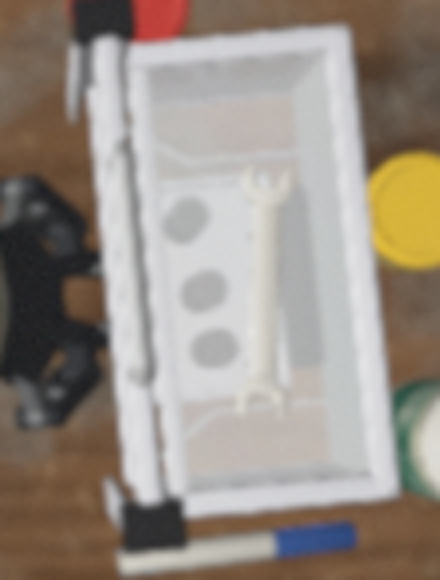

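The tray is inside between the fences, with the sleeves upright at (187,220), (205,290) and (214,347). Its inner wall is at x≈285 and the buffer force hasn't appeared yet, so I'll creep on.

```bash
for i in 1; do echo '[{"trans":[-0.8, 0, 0.5]}, {"trans":[-1.6, 0, 1]}, {"trans":[-2.4, 0, 1.5]}]' | python3 steer.py; done; echo '[{"trans":[-0.8, 0, 0.5]}, {"trans":[-1.6, 0, 1]}, {"trans":[-2.4, 0, 1.5]}]' | python3 steer.py; python3 - <<'E'
from h import *
b=cv2.imread("pics/top8.png")
for p in((278,180),(287,390)): print(cab(onz("top",(310+p[0]/4,195+p[1]/4),30)).round(1))
print(ctrl.sense()["force"]@xv)
E
```

```text
time_s: 21.25
eef_pos: [487.1, -271.1, 160.0]
ee_rot: [0.201, 0.647, 0.713, -0.182]
force: [-0.0, 6.7, 3.8]
grip_width: 0.297
grip_force: 3.3
time_s: 21.55
eef_pos: [487.4, -273.6, 160.0]
ee_rot: [0.201, 0.647, 0.713, -0.182]
force: [-1.1, 10.7, 6.4]
grip_width: 0.301
grip_force: 4.9
[98. 51. 30.]
[ 90.6 -63.8  30. ]
-10.711269185610885
```

```bash
echo '[{}, {}, {}, {"trans":[0.9, 0, -0.5]}, {"trans":[2.6, 0, -1.6]}, {"trans":[5, 0, -3]}, {"trans":[13, 0, -8]}, {"trans":[26, 0, -16]}]' | python3 steer.py; echo '[{"trans":[17, 0, -10]}, {"trans":[34, 0, -21]}, {"trans":[60, 0, -35]}, {"trans":[60, 0, -35]}]' | python3 steer.py;  python3 - <<'E'
from h import *
print(delta((-95,0,320),yaw=0,tilt=0,length=155))
a=ctrl.capture("top");cv2.imwrite("pics/top9.png",a[:,:,::-1])
cv2.imwrite("pics/t9.png",cv2.resize(a[195:340,310:420,::-1],(440,580),interpolation=cv2.INTER_CUBIC))
E
```

```text
time_s: 22.35
eef_pos: [484.2, -243.4, 160.0]
ee_rot: [0.201, 0.647, 0.712, -0.182]
force: [0.3, 0.1, -0.0]
grip_width: 0.298
grip_force: 0.0
time_s: 22.75
eef_pos: [477.1, -171.6, 158.1]
ee_rot: [0.201, 0.646, 0.714, -0.182]
force: [-0.4, -0.0, 0.4]
grip_width: 0.302
grip_force: 0.0
(array([-240.5,    1.6, -224.4]), array([0.43 , 0.431, 1.531]), array([ 487.8, -258.9,  475. ]))
```

View pics/t9.png

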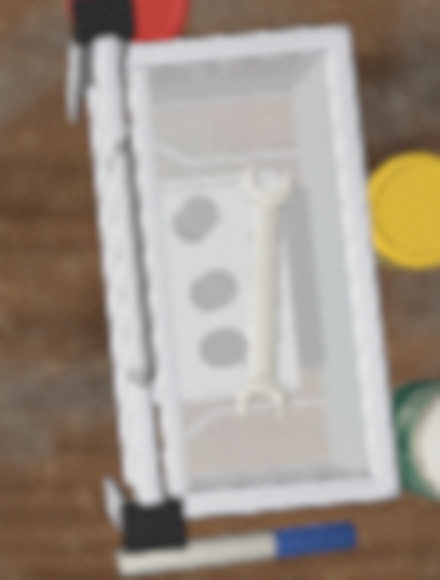

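```bash
echo '[{"trans":[-30, 0, -28], "turn_vec":[0.039, 0.039, 0.137]}, {"trans":[-60, 0, -56], "turn_vec":[0.077, 0.077, 0.274]}, {"trans":[-90, 1, -84], "turn_vec":[0.115, 0.115, 0.41]}, {"trans":[-120, 1, -112], "turn_vec":[0.153, 0.153, 0.546]}, {"trans":[-150, 1, -140], "turn_vec":[0.19, 0.19, 0.68]}, {"trans":[-180, 1, -168], "turn_vec":[0.23, 0.23, 0.816]}, {"trans":[-210, 1, -196], "turn_vec":[0.268, 0.268, 0.95]}, {"trans":[-240, 1, -224], "turn_vec":[0.306, 0.306, 1.086]}]' | python3 steer.py 1.0; python3 - <<'E'
from h import *
s2=[cab(onz("top",(310+p[0]/4,195+p[1]/4),79)).round(1) for p in((196,218),(212,290),(223,347))];print(s2)
print(delta((0,0,317+35)))
E
```

```text
time_s: 23.6
eef_pos: [486.5, -262.3, 476.9]
ee_rot: [0.065, 0.961, 0.263, -0.058]
force: [0.7, 0.1, 0.7]
grip_width: 0.998
grip_force: 0.0
[array([46.9, 30.9, 79. ]), array([51.3, -7.4, 79. ]), array([ 54. , -37.5,  79. ])]
(array([-40.8,  86.1, -16.4]), array([0.125, 0.122, 0.436]), array([ 497. , -353.5,  507. ]))
```

```bash
echo '[{"trans":[-10, 10, -20], "turn_vec":[0.035, 0.035, 0.12]}, {"trans":[-20, 25, -25], "turn_vec":[0.07, 0.07, 0.24]}, {"trans":[-30, 50, -20], "turn_vec":[0.105, 0.1, 0.36]}, {"trans":[-40.8, 86, -16.4], "turn_vec":[0.125, 0.122, 0.436]}, {"trans":[-40.8, 86, -16.4], "turn_vec":[0.125, 0.122, 0.436]}, {"trans":[-40.8, 86, -16.4], "turn_vec":[0.125, 0.122, 0.436]}]' | python3 steer.py 1.0; python3 - <<'E'
from h import *
print(delta((0,0,313)))
E
```

```text
time_s: 24.2
eef_pos: [497.7, -353.5, 504.6]
ee_rot: [0.0, 0.999, 0.051, -0.001]
force: [-0.2, 0.7, -0.1]
grip_width: 1.0
grip_force: 0.0
(array([-0.6, -0. , 36.6]), array([0.   , 0.003, 0.005]), array([ 497. , -353.5,  468. ]))
```

```bash
echo '[{"trans":[0, 0, 12]}, {"trans":[0, 0, 24]}, {"trans":[0, 0, 29]}, {"trans":[0, 0, 29]}]' | python3 steer.py && echo '[{}, {}, {}, {}, {}, {}, {}]' | python3 steer.py 0 60
```

```text
time_s: 24.6
eef_pos: [498.0, -352.1, 475.1]
ee_rot: [-0.0, 0.999, 0.052, -0.002]
force: [-0.3, 0.1, -0.2]
grip_width: 1.003
grip_force: 0.0
time_s: 25.3
eef_pos: [497.8, -353.1, 476.4]
ee_rot: [0.002, 0.999, 0.051, -0.001]
force: [1.9, -5.3, 0.3]
grip_width: 0.086
grip_force: 58.6
```

```bash
echo '[{"trans":[0, 0, 4]}, {"trans":[0, 0, 12]}, {"trans":[0, 0, 22]}, {"trans":[0, 0, 32]}, {"trans":[0, 0, 42]}, {"trans":[0, 0, 52]}, {"trans":[0, 0, 62]}, {"trans":[0, 0, 70]}]' | python3 steer.py; echo '[{"trans":[0, 0, 8]}, {"trans":[0, 0, 16]}, {"trans":[0, 0, 24]}, {"trans":[0, 0, 32]}, {"trans":[0, 0, 38]}, {"trans":[0, 0, 43]}, {"trans":[0, 0, 47]}, {"trans":[0, 0, 49]}]' | python3 steer.py
```

```text
time_s: 26.1
eef_pos: [497.8, -353.1, 405.8]
ee_rot: [0.002, 0.999, 0.051, -0.0]
force: [3.5, -5.3, 2.0]
grip_width: 0.088
grip_force: 58.8
time_s: 26.9
eef_pos: [497.7, -353.1, 357.1]
ee_rot: [0.002, 0.999, 0.051, -0.0]
force: [3.5, -6.2, 2.6]
grip_width: 0.093
grip_force: 58.8
```

```bash
echo '[{"trans":[0, 0, 1.5]}, {"trans":[0, 0, 3]}, {"trans":[0, 0, 4.5]}, {"trans":[0, 0, 5.5]}]' | python3 steer.py; echo '[{"trans":[0, 0, 0.7]}, {"trans":[0, 0, 1.4]}, {"trans":[0, 0, 2]}, {"trans":[0, 0, 2]}]' | python3 steer.py
```

```text
time_s: 27.3
eef_pos: [497.7, -353.1, 351.9]
ee_rot: [0.002, 0.999, 0.051, -0.0]
force: [2.9, -6.2, 2.0]
grip_width: 0.088
grip_force: 58.8
time_s: 27.7
eef_pos: [497.7, -353.1, 349.8]
ee_rot: [0.002, 0.999, 0.051, -0.0]
force: [2.9, -6.3, 0.6]
grip_width: 0.094
grip_force: 58.8
```

```bash
echo '[{"trans":[0, 0, 0.6]}, {"trans":[0, 0, 1.2]}, {"trans":[0, 0, 1.2]}]' | python3 steer.py; echo '[{"trans":[0, 0, 0.6]}, {"trans":[0, 0, 1.2]}, {"trans":[0, 0, 1.2]}]' | python3 steer.py
```

```text
time_s: 28.0
eef_pos: [497.7, -353.0, 349.5]
ee_rot: [0.002, 0.999, 0.051, -0.0]
force: [1.6, -4.9, 6.4]
grip_width: 0.086
grip_force: 59.3
time_s: 28.3
eef_pos: [497.6, -352.9, 349.5]
ee_rot: [0.002, 0.999, 0.051, 0.0]
force: [-1.9, -2.7, 13.1]
grip_width: 0.092
grip_force: 60.0
```

The sash has met a hard stop at the same height as at the start, so it is shut. I'll release and retreat upward.

```bash
echo '[{"trans":[0, 0, -1]}, {"trans":[0, 0, -1]}, {"trans":[0, 0, -1]}, {"trans":[0, 0, -1]}, {"trans":[0, 0, -1]}, {"trans":[0, 0, -1]}]' | python3 steer.py 1.0; echo '[{"trans":[0, 0, -10]}, {"trans":[0, 0, -40]}, {"trans":[0, 0, -80]}, {"trans":[0, 0, -120]}, {"trans":[0, 0, -150]}]' | python3 steer.py; python3 - <<'E'
from h import *
a=ctrl.capture("scene")
cv2.imwrite("pics/s10.png",cv2.resize(a[200:360,210:410,::-1],(750,600),interpolation=cv2.INTER_CUBIC))
E
```

```text
time_s: 28.9
eef_pos: [497.7, -352.6, 348.1]
ee_rot: [0.0, 0.999, 0.051, -0.001]
force: [-0.5, 0.3, 0.2]
grip_width: 1.0
grip_force: 0.0
time_s: 29.4
eef_pos: [497.6, -352.0, 502.0]
ee_rot: [0.002, 0.999, 0.051, -0.0]
force: [-0.2, -0.2, -0.1]
grip_width: 1.001
grip_force: 0.0
```

View pics/s10.png

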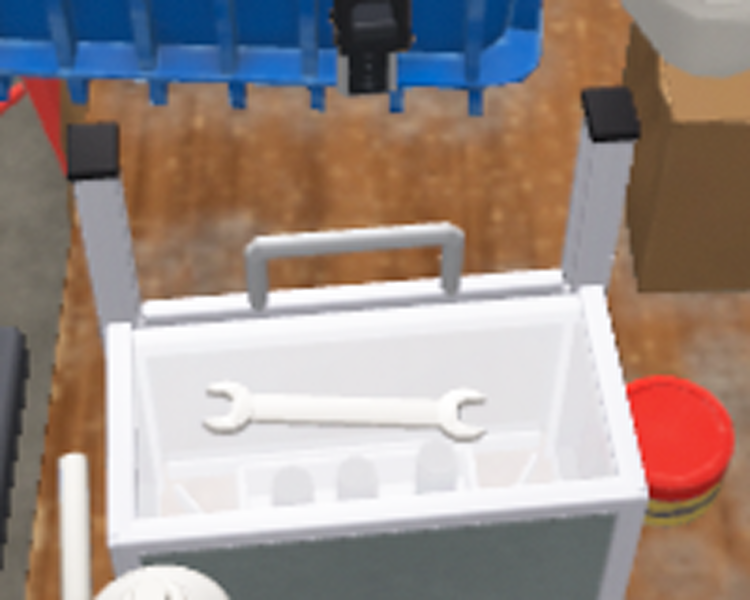

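The sash looks shut, with its bar from (255,240) to (455,228). The sleeves stand behind the pane at (292,485), (357,478) and (435,465). I'll compare the bar's row against the first picture.

```bash
python3 - <<'E'
from h import *
a=cv2.imread("pics/scene0.png",0)[:,295:325].mean(1);b=cv2.cvtColor(ctrl.capture("scene"),cv2.COLOR_RGB2GRAY)[:,295:325].mean(1)
print(a[255:295].round(0).astype(int));print(b[255:295].round(0).astype(int))
a=cv2.imread("pics/scene0.png")[295:345,240:380].astype(np.float32)
for n,x0,x1,y0,y1 in(("rail",330,360,265,300),):
  A=cv2.imread("pics/scene0.png",0)[y0:y1,x0:x1].mean(1);B=cv2.cvtColor(ctrl.capture("scene"),cv2.COLOR_RGB2GRAY)[y0:y1,x0:x1].mean(1);print(A.astype(int));print(B.astype(int))
E
```

```text
[100  96  96  96 110 158 213 207 174 150 135 129 121 111 110 110 107 109
 114 160 243 252 250 239 209 176 169 202 239 250 250 247 244 242 238 233
 229 228 228 228]
[111 109 109 112 123 170 217 215 182 155 139 124 112 109 111 110 107 105
 105 120 181 238 251 244 218 183 172 203 240 250 250 248 245 242 239 234
 230 229 229 229]
[112 110 111 112 113 115 127 180 230 236 228 202 170 159 191 230 248 249
 247 243 240 237 233 228 227 227 227 227 227 227 227 227 227 227 227]
[113 111 112 113 113 115 123 171 223 237 232 210 176 161 192 231 249 249
 247 244 241 238 234 229 228 228 228 228 228 228 228 228 228 228 228]
```

The bar and rail are in the same rows as in the starting picture, so the sash is fully shut. I'll hand the job in.

```bash
python3 -c "
from rig import ctrl
print(ctrl.finish_job())"
```

```text
the job is handed in; nothing more can be done
None
```

The job is handed in at about 30 s of the 72 s allowed: the tray was pushed in square until the rubber strip pressed back, at about 11 N along the push, the three sleeves are still standing, and the sash is fully shut; the hand-in gave no verdict back.

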